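# Index the soldering turntable one hole on

## Robot

A 6-joint arm with a two-finger parallel gripper is mounted at the origin on the work surface. World frame = base frame: x ahead of the robot, y to its left, z up, the work surface at z = 0. Lengths are in mm, angles in rad, forces in N, time in s.
With the tool pointing down it reaches from about 300 to 775 mm from the base axis. Payload 14.6 kg.
Tool frame: the origin (TCP) lies between the finger pads; the fingertips stand 19 mm ahead of it and the grasp point (between the pads) is the TCP; z points along the fingers, y is the line along which they close (so a half turn about z gives the same grasp; the last joint's range is limited). The gripper opens to 94 mm and grips with 3 to 60 N. Pads are 16 mm wide; open, the fingers measure 119 mm over their backs; the gripper's body (75 mm by 177 mm) begins 78 mm behind the grasp point.
Start: joints at [-1.295, 0.3, 1.521, -0, 1.321, -0.067], TCP at [184.862, -517.992, 224.446] pointing down, gripper open.
Joint ranges: [-3.03, 3.03], [-0.79, 2.21], [0.23, 2.52], [-1.04, 4.18], [0, 3.07], [-2.55, 2.55]. Speed limits (rad/s): [2.22, 2.22, 2.57, 3.14, 3.14, 3.14].

## Interface

Orientations are given as [roll, pitch, yaw] about the fixed x, y, z axes, in that order (R = Rz(yaw) Ry(pitch) Rx(roll)).
In Python, from cell import monitor, imaging, job, find_in, trace gives the robot as it stands. The module is installed in compiled form; this text tells all that it offers.
- The arm moves only by the tool arm_command, never from a script. Its argument "steps" is a list of rows, each a list of 5 numbers: the opening, from 0 (shut) to 1 (fully open), then the shift along the tool's x, y, z in mm, then the turn about the tool's z in degrees. In form: [[gripper, dx, dy, dz, turn], ...]. A call has 1 to 20 rows; each row is the pose to reach, as a shift and turn from the pose commanded when the call began, along the tool's axes at that moment; what a row does not reach only later rows make up. A row lasts 1/8 s, in which the tool goes at most 62.5 mm and 10.7 degrees, less where a joint would pass 70% of its speed; a pose out of reach is approached as far as the arm can. A call with a gripper value outside its range is refused whole. The fingers move at their own pace and stop on an object; "force" is the grip in N (left out, the last holds). Time passes only in rows, so rows that repeat a pose let the fingers close. It gives the time, the measured TCP pose, the force, the opening and the grip force at its end, in the units of the state.
- monitor.read_state(): the state, without advancing time (a new reading comes with each control period).
- imaging.camera(name): name is "side" or "top"; returns a dict with "img" (400x640x3 uint8, red, green, blue), "mtx" (3x3 intrinsics, pixels), "view" (4x4, takes a point from world to camera coordinates). Camera axes: x right, y down, z forward; pixel columns grow to the right and rows downward; lengths in mm; the calibration is good to about 2 mm. A picture is of the moment at which its call begins. There is no depth.
- job.sign_off(): hands the job in; it is judged then, once.
Trained networks look in a picture, given as the dict that the camera call returned (one of the last four; its "shot" number tells which), for a name from the list of things; names that differ only in an ending like _2 or _b are one class to them, and where a whole thing is asked for, a point or a joint stands for the part that bears it (a point fixed in the world has none). Each returns a list of dicts, best first, with "p" (0 to 1); they miss things now and then, are a little off and sometimes report something else, mostly with a low value. They report only what shows in the picture. A call takes as long as a camera call.
- find_in(picture, target): "rect" ([centre column, centre row, width, height] in pixels, round what is visible of it).
- trace(picture, target): "region" (400x640 bool, what is visible of it) and "rect" ([centre column, centre row, width, height] in pixels, round what is visible of it).
The state is a dict: "clock": time; "joints": joint angles; "qd": joint speeds; "effort": joint torques, N m; "eef_pos": TCP position; "eef_rot": TCP orientation; "wrist_force": force on the tool from outside, world axes, zero at the start; "moment": the same for the moment, N m; "finger_gap": finger opening in mm; "finger_force": force on a finger pad.
Only numpy, scipy, OpenCV 4.12 (cv2) and the standard library are available. Lean on these libraries where they do the work, as an engineer would, in place of code of your own. Each camera call takes 0.05 s, during which the arm holds its last target. There are 200 camera calls.

## Task

Bring the next circuit-board nest round on the soldering turntable: press the red indexing plunger down with the fingertips and, keeping it pressed, turn the turntable anticlockwise (seen from above) by one hole, to the hole with the green marks. Let the plunger spring back up so that the table is locked there, without turning past that hole. Nothing is to be lifted or carried: leave the circuit boards in their nests and everything else where it stands.

Things in the scene. Friction and masses are not known exactly. Their poses are not given: they have to be found in the camera images.
- fixture: Fixed indexing fixture: 320 x 320 x 12 mm wooden board with a steel ring 248 mm across (top 53 mm above the table), eight open holes (slots) in its rim, 45 degrees apart. Origin: on the turntable's vertical axis, at table height; z up. The plunger starts in the hole on its -x side; the next hole anticlockwise has a green dot beside it on the ring and a 45 mm green bar on the wood just outside it
- turntable (a joint): Angle of the aluminium turntable (200 mm across, top 64 mm above the table) about the vertical, rad; 0 at the start, positive anticlockwise seen from above, 0.785 at the green-marked hole. It carries the plunger on a short grey arm. Unlocked it turns with light friction (about 0.06 N m) and stays where left; with the plunger up in a hole it is locked with about 0.01 rad of play
- plunger (a joint): How far the plunger is pressed in, m: 0 up, 0.014 at its bottom stop. A spring lifts it: about 4 N starts it, about 8 N holds it at the bottom. Pressed 0.010 or deeper, its tooth is below the ring and the table can turn; released between holes it stays about 0.010 down; over a hole it springs up to 0 (its rounded nose centres it if released within about 5 mm)
- plunger_top (a point): Centre of the flat top of the red plunger cap: disc 44 mm across, 10 mm thick, axis vertical, top 102 mm above the table when up, 130 mm from the turntable's axis. Pressed straight down; travels round with the turntable, and a fingertip pressing on it drags it round by friction. The point moves with the cap
- turntable_center (a point): Centre of the turntable's top face, 64 mm above the table; the frame turns with the turntable, at joint 0 its axes are those of the fixture. A dark hub 40 mm across stands 18 mm above it
- board_a_mid (a point): Centre of a loose green circuit board, 30 x 25 x 5 mm, lying in a blue-walled nest on the turntable, 76 mm from its axis; it rides along and must stay in its nest
- board_b_mid (a point): Centre of a loose green circuit board, 30 x 25 x 5 mm, lying in a blue-walled nest on the turntable, 76 mm from its axis; it rides along and must stay in its nest
- board_c_mid (a point): Centre of a loose green circuit board, 30 x 25 x 5 mm, lying in a blue-walled nest on the turntable, 76 mm from its axis; it rides along and must stay in its nest
- solder_reel: black plastic solder reel, 48 mm across, 26 mm tall, standing on a corner of the wooden board; leave it alone. Origin: centre of its underside
- sponge_tin: small round copper-coloured tin, 44 mm across, 24 mm tall, on another corner of the wooden board; leave it alone. Origin: centre of its underside
- screwdriver: red-handled screwdriver, 170 mm long, lying on the table; leave it alone. Its length is its x axis
- pliers: green-handled pliers, about 125 mm long, lying on the table; leave them alone. Their length is the x axis
- flux_jar: small amber jar, 48 mm across, 50 mm tall, on the table; leave it alone. Origin: centre of its underside

How it is judged:
By the outcome, as a careful person would: the job done as asked, in the order asked, and still so for the second after the job is handed in, with the robot touching nothing.
It also fails if it takes over 42 s, if anything falls off the work surface, if the arm or the gripper's body presses on something with over 40 N, if the wrist force passes 120 N, or if a joint passes its speed limit or range.

## Working session

There is one attempt and no reset: what is moved stays moved. The work goes in short steps, Python scripts to look and compute and a tool call to move; the robot and the scene stay as the last step left them, time stands still between calls to the robot, and variables do not carry over. Pictures are saved under pics/ and viewed, at most 10 in all, crops included, and the job is handed in when it is done.

Besides the shell and the picture viewer there is one more tool, called after "Request:" as name(argument=value, ...) on one line, values as JSON. arm_command: Moves the arm, as the interface text tells. Its arguments: {"type":"object","properties":{"steps":{"type":"array","items":{"type":"array","items":{"type":"number"}}},"force":{"type":"number"}},"required":["steps"]}

```bash
mkdir -p pics
cat > h.py <<'E'
import numpy as np, cv2
from cell import monitor, imaging, job, find_in, trace
def ray(p,u,v):
    d=np.linalg.inv(p["mtx"])@[u,v,1]; R=p["view"][:3,:3]; t=p["view"][:3,3]
    return -R.T@t, R.T@d
def at_z(p,u,v,z):
    o,d=ray(p,u,v); return o+d*(z-o[2])/d[2]
def proj(p,X):
    c=p["view"][:3,:3]@np.array(X,float)+p["view"][:3,3]; q=p["mtx"]@c; return q[:2]/q[2]
def save(p,n): cv2.imwrite(f"pics/{n}.png",p["img"][:,:,::-1])
E
python3 - <<'E'
from h import *
for n in("top","side"):
    p=imaging.camera(n); save(p,n+"0")
    for t,z in(("plunger_top",102),("turntable_center",64),("fixture",53),("flux_jar",50)):
        for r in find_in(p,t)[:2]: print(n,t,round(r["p"],2),np.round(r["rect"]),at_z(p,*r["rect"][:2],z).round(1))
print(monitor.read_state())
E
```

```text
top plunger_top 0.71 [322. 253.  19.  13.] [437.8 -33.  102. ]
top turntable_center 0.83 [307. 220.  63.  84.] [536.3   5.7  64. ]
top fixture 0.84 [307. 216. 133. 133.] [548.8   6.2  53. ]
top flux_jar 0.57 [436. 166.  15.  14.] [ 686.9 -388.1   50. ]
side plunger_top 0.55 [364. 226.  10.  11.] [433.6 -27.7 102. ]
side turntable_center 0.62 [333. 223.  75.  46.] [529.5   9.4  64. ]
side fixture 0.58 [323. 237. 124.  98.] [520.3  67.   53. ]
side flux_jar 0.68 [370. 152.  15.  17.] [ 664.4 -358.6   50. ]
{'clock': 0.5, 'joints': array([-1.29458560e+00,  2.99902640e-01,  1.52105470e+00, -3.01521137e-06,
        1.32071095e+00, -6.65807585e-02]), 'qd': array([ 0.00025021, -0.00050514,  0.00010512,  0.00014184,  0.00183085,
        0.00030838]), 'effort': array([-3.07772598e-05, -5.31344640e+01, -3.52735090e+01,  7.08535686e-02,
        2.14961101e-02, -2.04142947e-05]), 'eef_pos': array([ 184.86172505, -517.96556202,  224.42097217]), 'eef_rot': array([-3.14151699e+00, -2.11737494e-06,  3.42792233e-01]), 'wrist_force': array([-0.27700204, -0.252042  ,  0.01722504]), 'moment': array([ 0.01558724, -0.03726986, -0.03268139]), 'finger_force': 0.0, 'finger_gap': 94.03167682996775}
```

```bash
ls pics
```

```text
side0.png
top0.png
```

Run:
```python
import cv2
t=cv2.imread("pics/top0.png")[140:290,230:390]; cv2.imwrite("pics/topc.png",cv2.resize(t,None,fx=4,fy=4,interpolation=cv2.INTER_CUBIC)[:600])
s=cv2.imread("pics/side0.png")[160:300,240:420]; cv2.imwrite("pics/sidec.png",cv2.resize(s,None,fx=4,fy=4,interpolation=cv2.INTER_CUBIC))
```

```text
(no output)
```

View pics/topc.png

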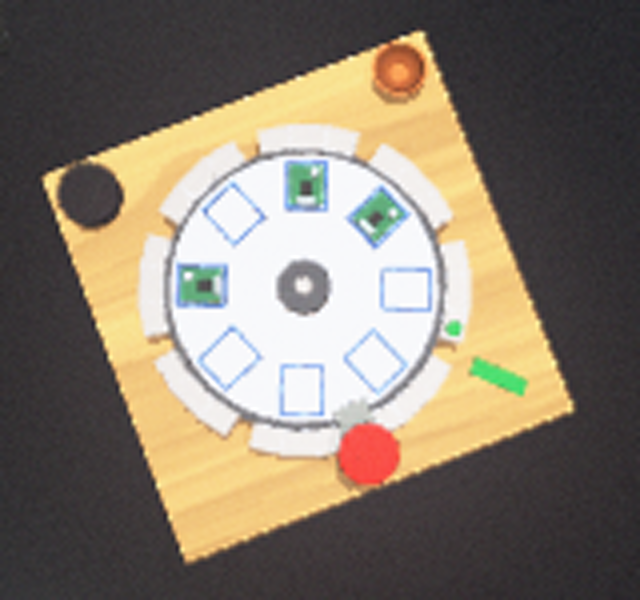

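View pics/sidec.png

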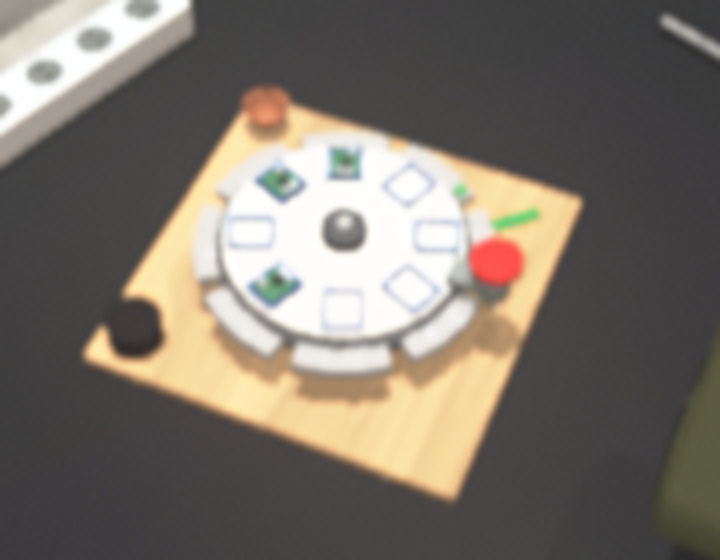

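View pics/top0.png

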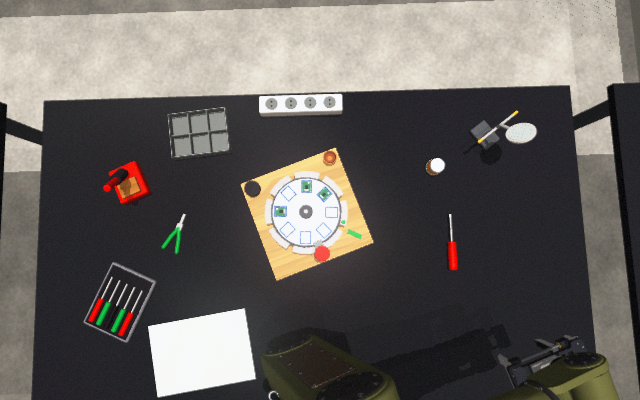

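Run:
```python
from h import *
p=imaging.camera("top"); s=imaging.camera("side")
c=np.array([[43,178],[423,30],[574,410],[185,563]])/4+[229.9,139.9]
C=np.array([at_z(p,*q,12) for q in c]); print(C.round(1)); ctr=C.mean(0); print("board ctr",ctr.round(1))
print("edges",[np.linalg.norm(C[i]-C[i-1]).round(1) for i in range(4)],[np.degrees(np.arctan2(*(C[i]-C[i-1])[1::-1])).round(1) for i in range(4)])
for n,q in(("top",p),("side",s)):
    hsv=cv2.cvtColor(q["img"],cv2.COLOR_RGB2HSV); 
    m=(((hsv[...,0]<6)|(hsv[...,0]>174))&(hsv[...,1]>150)&(hsv[...,2]>120)).astype(np.uint8)
    k,l,st,ce=cv2.connectedComponentsWithStats(m)
    for i in range(1,k):
        if st[i,4]>30 and 300<ce[i,0]<380 and 180<ce[i,1]<270: print(n,"cap",st[i],ce[i],at_z(q,*ce[i],100).round(1))
print("hub top",at_z(p,306,211.5,80).round(1)); u=np.array([343,231])/4+[240,160]; print("hub side",at_z(s,*u,76).round(1))
for n,q,uv in(("dot",p,(453,328)),("bar",p,(498,377))): 
    print(n,at_z(q,uv[0]/4+229.9,uv[1]/4+139.9,53 if n=="dot" else 12).round(1))
b=np.array([517,219])/4+[240,160]; print("bar side",at_z(s,*b,12).round(1))
print("cams",ray(p,0,0)[0].round(),ray(s,0,0)[0].round())
```

```text
[[ 654.6  211.4   12. ]
 [ 763.3  -88.8   12. ]
 [ 462.9 -194.4   12. ]
 [ 356.   106.4   12. ]]
board ctr [559.2   8.7  12. ]
edges [np.float64(316.5), np.float64(319.2), np.float64(318.4), np.float64(319.2)] [np.float64(19.4), np.float64(-70.1), np.float64(-160.6), np.float64(109.6)]
top cap [315 246  15  15 172] [321.74418605 253.25      ] [437.6 -33.4 100. ]
side cap [358 220  13  11 109] [363.94495413 225.05504587] [435.6 -30.3 100. ]
hub top [559.3   8.6  80. ]
hub side [554.8  16.   76. ]
dot [ 526.8 -100.9   53. ]
bar [ 489.8 -137.    12. ]
bar side [ 488. -136.   12.]
cams [ 477.  -16. 1254.] [  38.  588. 1041.]
```

Request:
arm_command(steps=[[0,16,-15,0,0],[0,44,-41,0,0],[0,80,-74,0,0],[0,120,-111,0,0],[0,160,-149,0,0],[0,200,-186,0,0],[0,240,-223,10,0],[0,280,-260,20,0],[0,320,-297,35,0],[0,350,-325,50,0],[0,375,-348,65,0],[0,390,-362,72,0],[0,400,-371.5,76,0],[0,400,-371.5,76,0],[0,400,-371.5,76,0]], force=20)

```text
clock: 2.48
eef_pos: [436.7, -34.2, 148.8]
eef_rot: [3.141, -0.0, 0.342]
wrist_force: [0.1, -0.4, 0.5]
finger_gap: 0.3
finger_force: 0.0
```

Run:
```python
from h import *
p=imaging.camera("top"); s=imaging.camera("side"); r=monitor.read_state()
print(r["eef_pos"],r["eef_rot"],r["wrist_force"],r["finger_gap"],r["clock"],r["joints"].round(2))
x=r["eef_pos"]
a=[cv2.resize(q["img"][v-45:v+75,u-40:u+60],None,fx=4,fy=4,interpolation=cv2.INTER_CUBIC) for q,u,v in((p,310,215),(s,350,205))]
cv2.imwrite("pics/over.png",np.hstack(a)[...,::-1])
for q,u,v in((p,310,215),(s,350,205)): 
    for X in((x[0],x[1],x[2]-19),(x[0],x[1],102)): print(((proj(q,X)-[u-40,v-45])*4).round())
```

```text
[436.62533341 -34.26246865 148.75896853] [ 3.14128907e+00 -4.04556728e-04  3.41941816e-01] [0.55683075 0.23274767 0.74044291] 0.41198476099710163 2.575 [-0.16  0.14  1.91 -0.    1.1   1.07]
[209. 336.]
[208. 334.]
[221. 233.]
[218. 255.]
```

View pics/over.png

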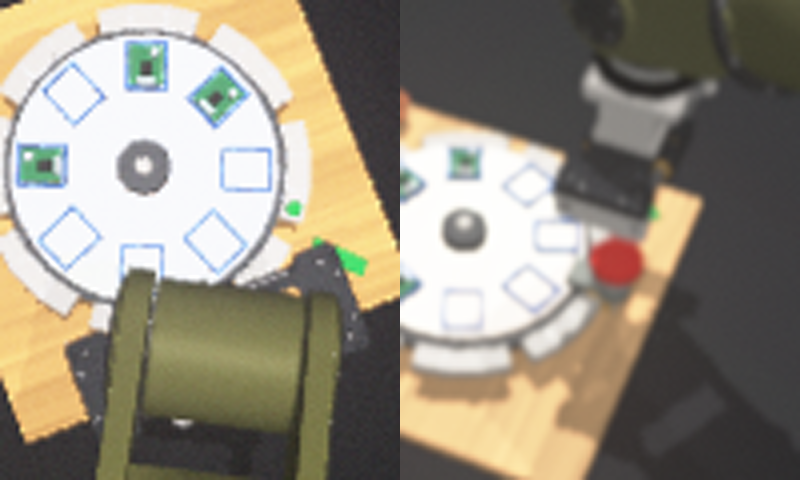

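The side view shows the cap at about (616,262) in the crop, directly below the closed fingertips. The top view is covered by the arm. Now I'll press.

Request:
arm_command(steps=[[0,0,0,8,0],[0,0,0,16,0],[0,0,0,22,0],[0,0,0,26,0],[0,0,0,29,0],[0,0,0,32,0],[0,0,0,35,0],[0,0,0,38,0],[0,0,0,40,0],[0,0,0,41,0],[0,0,0,41,0],[0,0,0,41,0]])

```text
clock: 4.08
eef_pos: [436.8, -33.7, 107.8]
eef_rot: [3.141, -0.0, 0.343]
wrist_force: [-4.1, -1.0, 7.5]
finger_gap: 0.6
finger_force: 3.7
```

Request:
arm_command(steps=[[0,0,0,1,0],[0,0,0,1,0]])

```text
clock: 4.32
eef_pos: [436.9, -33.9, 107.1]
eef_rot: [3.141, -0.0, 0.343]
wrist_force: [-5.8, -1.5, 13.4]
finger_gap: 0.5
finger_force: 6.4
```

Run:
```python
from h import *
s=imaging.camera("side");r=monitor.read_state();print(r["eef_pos"],r["wrist_force"],r["moment"])
cv2.imwrite("pics/press.png",cv2.resize(s["img"][160:280,300:440],None,fx=4,fy=4,interpolation=cv2.INTER_CUBIC)[...,::-1])
# arc plan in tool axes
c=np.array([558.9,8.8]); x=r["eef_pos"][:2]; v=x-c; print(np.hypot(*v),np.degrees(np.arctan2(*v[::-1]))%360)
y=r["eef_rot"][2]; T=np.array([[np.cos(y),np.sin(y)],[np.sin(y),-np.cos(y)]])
for a in np.arange(3,46,3): 
    a_=np.radians(a);R=np.array([[np.cos(a_),-np.sin(a_)],[np.sin(a_),np.cos(a_)]]); print(a,(T@(R@v-v)).round(1))
```

```text
[436.88720523 -33.89587661 107.14298794] [-5.99135862 -2.44904879 12.20283913] [-0.35489181  1.1563156   0.00386294]
129.26739715525574 199.28644775059473
3 [0.1 6.8]
6 [ 0.6 13.5]
9 [ 1.5 20.2]
12 [ 2.7 26.9]
15 [ 4.2 33.5]
18 [ 6.1 40. ]
21 [ 8.3 46.4]
24 [10.8 52.6]
27 [13.7 58.8]
30 [16.9 64.7]
33 [20.4 70.5]
36 [24.2 76.1]
39 [28.3 81.5]
42 [32.7 86.7]
45 [37.3 91.6]
```

View pics/press.png

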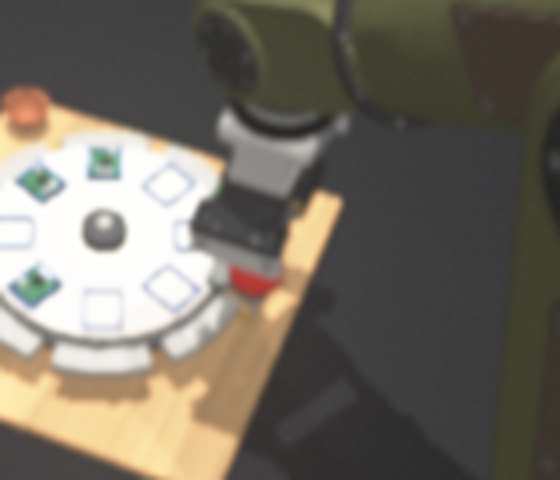

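The fingertips hold the cap at its bottom stop with about 12 N. Next is the first half of the arc.

Request:
arm_command(steps=[[0,0,2.3,0,-1],[0,0.1,6.8,0,-3],[0,0.6,13.5,0,-6],[0,1.5,20.2,0,-9],[0,2.7,26.9,0,-12],[0,4.2,33.5,0,-15],[0,6.1,40,0,-18],[0,8.3,46.4,0,-21],[0,9.9,50.6,0,-23],[0,10.8,52.6,0,-24],[0,10.8,52.6,0,-24]])

```text
clock: 5.75
eef_pos: [465.6, -79.8, 107.2]
eef_rot: [3.139, -0.002, 0.762]
wrist_force: [-0.2, 0.2, 7.0]
finger_gap: 0.4
finger_force: 3.8
```

Run:
```python
from h import *
s=imaging.camera("side");t=imaging.camera("top");r=monitor.read_state();print(r["clock"],r["eef_pos"],r["eef_rot"],r["wrist_force"])
a=[cv2.resize(q["img"][v-45:v+75,u-40:u+60],None,fx=4,fy=4,interpolation=cv2.INTER_CUBIC) for q,u,v in((t,310,215),(s,350,205))]
cv2.imwrite("pics/mid.png",np.hstack(a)[...,::-1])
c=np.array([558.9,8.8]); x=r["eef_pos"][:2]; v=x-c; print(np.hypot(*v),np.degrees(np.arctan2(*v[::-1]))%360)
for n in"a":
  for d in find_in(t,"board_a_mid")[:3]:
    w=at_z(t,*d["rect"][:2],68)[:2]-c; print(d["p"],np.hypot(*w),np.degrees(np.arctan2(*w[::-1])))
y=r["eef_rot"][2]; T=np.array([[np.cos(y),np.sin(y)],[np.sin(y),-np.cos(y)]])
for a in np.arange(3,25,3): 
    a_=np.radians(a);R=np.array([[np.cos(a_),-np.sin(a_)],[np.sin(a_),np.cos(a_)]]); print(a,(T@(R@v-v)).round(1))
```

```text
5.85 [465.53788838 -79.7163054  107.25975054] [ 3.13933553e+00 -1.71299962e-03  7.61591061e-01] [1.60433935 1.37104022 7.31878657]
128.65310026525867 223.4738234365448
0.6 71.10675522424212 -22.57731461811466
3 [0.2 6.7]
6 [ 0.7 13.4]
9 [ 1.5 20.1]
12 [ 2.7 26.8]
15 [ 4.3 33.3]
18 [ 6.2 39.8]
21 [ 8.4 46.1]
24 [11.  52.4]
```

View pics/mid.png

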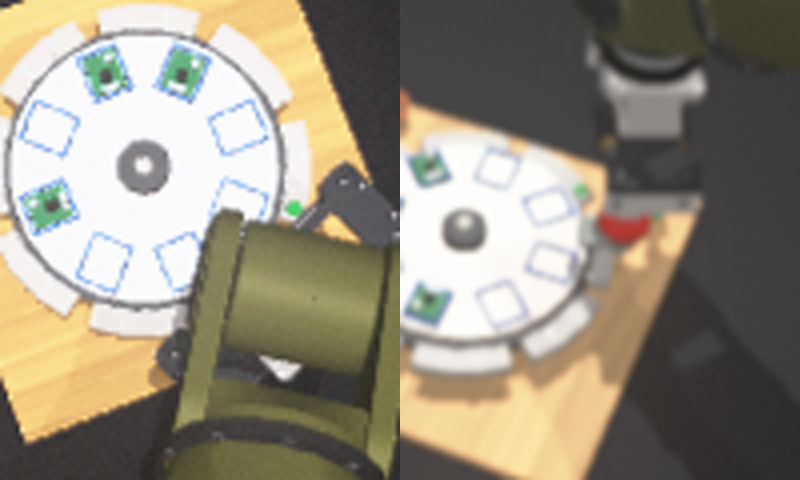

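The table has turned about 23° with the cap still under the fingertips, and the boards are seated. I'll measure the angle precisely.

```bash
cat > ang.py <<'E'
from h import *
c=np.array([558.9,8.8])
def boards(p,img):
    hsv=cv2.cvtColor(img,cv2.COLOR_RGB2HSV)
    m=((hsv[...,0]>45)&(hsv[...,0]<85)&(hsv[...,1]>70)&(hsv[...,2]>50)).astype(np.uint8)
    m=cv2.morphologyEx(m,cv2.MORPH_CLOSE,np.ones((5,5),np.uint8))
    k,l,st,ce=cv2.connectedComponentsWithStats(m); o=[]
    for i in range(1,k):
        w=at_z(p,*ce[i],68)[:2]-c
        if st[i,4]>30 and 55<np.hypot(*w)<95: o.append((st[i,4],np.hypot(*w).round(1),np.degrees(np.arctan2(*w[::-1])).round(1)%360))
    return sorted(o,key=lambda a:a[2])
if __name__=="__main__":
    p=imaging.camera("top")
    print(boards(p,cv2.imread("pics/top0.png")[:,:,::-1].copy())); print(boards(p,p["img"]))
E
python3 ang.py
```

```text
[(np.int32(66), np.float64(79.5), np.float64(85.4)), (np.int32(70), np.float64(78.0), np.float64(313.7)), (np.int32(70), np.float64(78.7), np.float64(358.8))]
[(np.int32(65), np.float64(80.2), np.float64(21.6)), (np.int32(71), np.float64(78.2), np.float64(109.2)), (np.int32(72), np.float64(77.3), np.float64(337.6))]
```

Request:
arm_command(steps=[[0,0,1.1,0.6,-0.5],[0,0.1,4.5,0.6,-2],[0,0.4,10,0.6,-4.5],[0,1.1,16.7,0.6,-7.5],[0,2.1,23.4,0.6,-10.5],[0,3.5,30,0.6,-13.5],[0,5.0,35.5,0.6,-16],[0,6.2,39.8,0.6,-18],[0,7.1,42.6,0.6,-19.3],[0,7.6,44,0.6,-20],[0,7.6,44,0.6,-20],[0,7.6,44,0.6,-20]])

```text
clock: 7.45
eef_pos: [501.8, -106.2, 107.2]
eef_rot: [3.138, -0.001, 1.111]
wrist_force: [1.2, 1.5, 10.2]
finger_gap: 0.7
finger_force: 5.6
```

Run:
```python
from ang import *
for _ in range(2):
    p=imaging.camera("top"); print(boards(p,p["img"]))
s=imaging.camera("side");r=monitor.read_state();print(r["clock"],r["eef_pos"],r["eef_rot"],r["wrist_force"])
a=[cv2.resize(q["img"][v-45:v+75,u-40:u+60],None,fx=4,fy=4,interpolation=cv2.INTER_CUBIC) for q,u,v in((p,310,215),(s,350,205))]
cv2.imwrite("pics/near.png",np.hstack(a)[...,::-1])
v=r["eef_pos"][:2]-c; print(np.hypot(*v),np.degrees(np.arctan2(*v[::-1]))%360)
```

```text
[(np.int32(65), np.float64(80.2), np.float64(40.7)), (np.int32(64), np.float64(77.3), np.float64(129.4)), (np.int32(72), np.float64(79.5), np.float64(357.2))]
[(np.int32(63), np.float64(79.9), np.float64(40.8)), (np.int32(64), np.float64(77.3), np.float64(129.4)), (np.int32(72), np.float64(79.5), np.float64(357.2))]
7.6 [ 501.80297585 -106.17538238  107.19148833] [ 3.13775153e+00 -1.35141864e-03  1.11074820e+00] [ 1.7167213   2.7421914  10.97038109]
128.37214932031495 243.59090555359842
```

View pics/near.png

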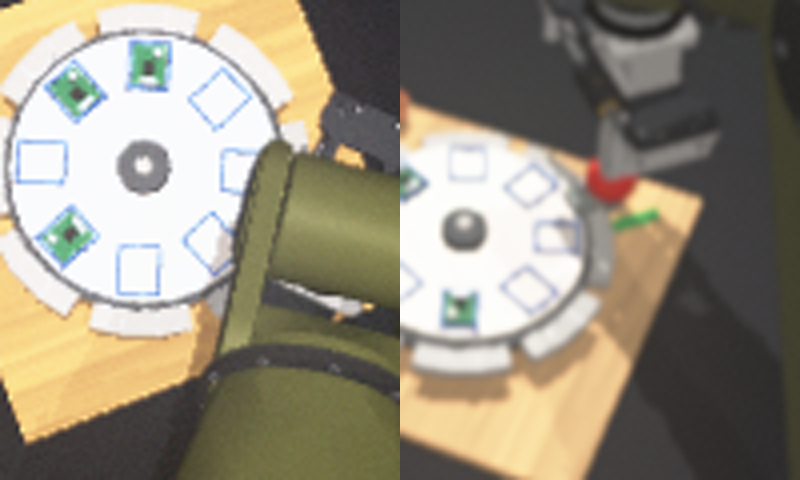

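The table reads about 43.4° (roughly 1.5° short), boards seated. I'll nudge it 3 mm more, then lift straight up.

Request:
arm_command(steps=[[0,0,1.5,0,-0.7],[0,0,3,0,-1.4],[0,0,3,0,-1.4],[0,0,3,-3,-1.4],[0,0,3,-7,-1.4],[0,0,3,-12,-1.4],[0,0,3,-18,-1.4],[0,0,3,-30,-1.4],[0,0,3,-50,-1.4],[0,0,3,-80,-1.4],[0,0,3,-110,-1.4]])

```text
clock: 8.98
eef_pos: [502.8, -107.5, 217.1]
eef_rot: [-3.141, 0.0, 1.135]
wrist_force: [0.2, 1.2, -0.4]
finger_gap: 0.4
finger_force: 0.0
```

Request:
arm_command(steps=[[0,-20,0,0,0],[0,-60,10,-10,0],[0,-110,25,-20,0],[0,-160,40,-20,0],[0,-190,50,-20,0],[0,-200,55,-20,0],[0,-200,55,-20,0]])

```text
clock: 9.85
eef_pos: [468.6, -311.9, 235.8]
eef_rot: [-3.141, -0.0, 1.135]
wrist_force: [0.3, 0.6, 0.1]
finger_gap: 0.1
finger_force: 0.0
```

Run:
```python
from ang import *
p=imaging.camera("top"); print(boards(p,p["img"]))
s=imaging.camera("side");r=monitor.read_state();print(r["clock"],r["eef_pos"],r["wrist_force"])
a=[cv2.resize(q["img"][v-45:v+75,u-40:u+60],None,fx=4,fy=4,interpolation=cv2.INTER_CUBIC) for q,u,v in((p,310,215),(s,350,205))]
cv2.imwrite("pics/end.png",np.hstack(a)[...,::-1])
S=np.array([558.9-130*np.cos(np.radians(64.5)),8.8-130*np.sin(np.radians(64.5))])
for n,q in(("top",p),("side",s)):
    hsv=cv2.cvtColor(q["img"],cv2.COLOR_RGB2HSV)
    m=(((hsv[...,0]<6)|(hsv[...,0]>174))&(hsv[...,1]>150)&(hsv[...,2]>120)).astype(np.uint8)
    k,l,st,ce=cv2.connectedComponentsWithStats(m)
    for i in range(1,k):
        if st[i,4]>30 and 300<ce[i,0]<400 and 180<ce[i,1]<270: print(n,"cap",st[i],ce[i],"exp up/down",proj(q,[*S,100]).round(1),proj(q,[*S,90]).round(1))
```

```text
[(np.int32(66), np.float64(80.5), np.float64(42.3)), (np.int32(64), np.float64(78.8), np.float64(129.9)), (np.int32(65), np.float64(79.5), np.float64(357.3))]
9.95 [ 468.84939746 -311.02646899  235.94522292] [ 0.150081    0.29899574 -0.25320103]
top cap [340 222  15  15 170] [346.55882353 229.18823529] exp up/down [347.3 229.5] [347.  229.5]
side cap [356 196  14  11 119] [362.53781513 200.55462185] exp up/down [363.1 200.2] [362.8 202.2]
```

View pics/end.png

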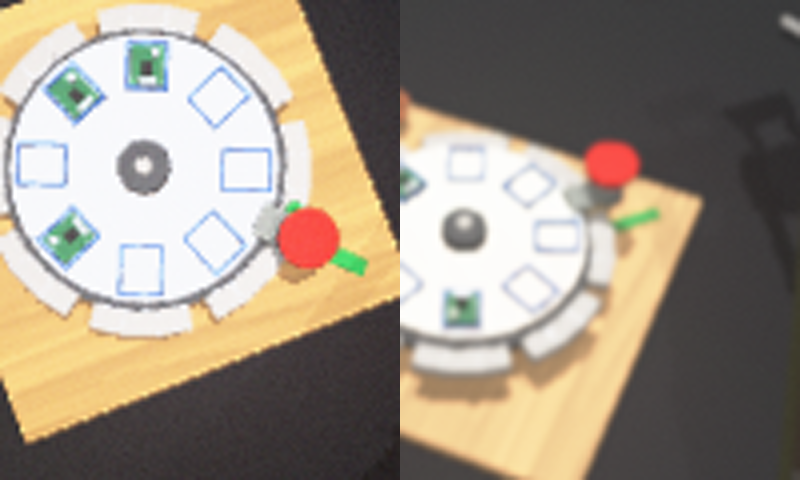

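The cap now stands in line with the green bar at (308,238), and the nests match their starting pattern. I'll check that it is locked and up by comparing numbers with the start.

Run:
```python
from ang import *
s=imaging.camera("side");p=imaging.camera("top")
def S(a,z): return [558.9-130*np.cos(np.radians(a)),8.8-130*np.sin(np.radians(a)),z]
print("start side: meas 363.94 225.06 exp",proj(s,S(19.5,100)),"top meas 321.74 253.25 exp",proj(p,S(19.5,100)))
# rectify table plane z=64 into polar, correlate the blue nest ring at empty nests between start and now
th=np.radians(np.arange(0,360,.25)); rr=np.arange(50,96,1.)
def pol(img):
    P=np.array([[proj(p,[c[0]+r*np.cos(t),c[1]+r*np.sin(t),64]) for r in rr] for t in th],np.float32)
    f=img.astype(np.float32); return cv2.remap(f[...,2]-f[...,0],P[...,0],P[...,1],cv2.INTER_CUBIC)
A=pol(cv2.imread("pics/top0.png")[:,:,::-1].copy()); B=pol(p["img"])
sh=np.arange(-40,41); best=[]
cc=[(np.roll(A,180+k,0)*B).mean() for k in sh]; k=sh[np.argmax(cc)]; print("turn deg",45+k*.25)
```

```text
start side: meas 363.94 225.06 exp [364.63299411 224.12985777] top meas 321.74 253.25 exp [322.17282716 253.66920319]
turn deg 44.75
```

```bash
python3 -c "
from h import *
print(job.sign_off())"
```

```text
the job is handed in; nothing more can be done
None
```

I turned the turntable one hole anticlockwise to the green-marked hole. The pictures show the plunger back up there at about 44.75° of turn, with the boards still in their nests; I handed the job in at about 10 s.

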